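Fetch the salt from behind the spice jars

ROBOT

A 6-joint arm with a two-finger parallel gripper is mounted at the origin on a cart in front of the work surface, level with it; the furniture and walls round the work are solid. World frame = base frame: x ahead of the robot, y to its left, z up, the work surface at z = 0. Lengths are in m, angles in rad, forces in N, time in s.
With the tool pointing down it reaches from about 0.2 to 0.875 m from the base axis. Payload 3.4 kg.
Tool frame: the origin (TCP) lies between the finger pads; the fingertips stand 25 mm ahead of it and the grasp point (between the pads) lies 6 mm ahead of it (r.nose_length is the z of the fingertips in the tool frame, in m); z points along the fingers, y is the line along which they close (so a half turn about z gives the same grasp; the last joint's range is limited). The gripper opens to 94 mm and grips with 3 to 60 N. Pads are 16 mm wide; open, the fingers measure 119 mm over their backs; the gripper's body (75 mm by 177 mm) begins 78 mm behind the grasp point.
Start: joints at [-1.401, 0.276, 1.505, -0, 1.361, -0.121], TCP at [0.165, -0.551, 0.23] pointing down, gripper open.
Joint ranges: [-2.89, 2.89], [-0.75, 2.08], [0.22, 2.7], [-1.18, 4.32], [0.11, 2.71], [-2.7, 2.7]. Speed limits (rad/s): [2.57, 2.57, 3.14, 3.14, 3.14, 3.14].

INTERFACE

Orientations are given as a unit quaternion [w, x, y, z].
In Python, from plant import r, gripper_to, inverse_kinematics, vision, models, telemetry gives the robot as it stands. Calls block until the motion is done:
- r.move_to(position, orientation): joint-space move of the TCP to a pose.
- r.move_l(position, rot=None, vel=0.15, guard=None): straight line of the TCP; rot=None keeps the orientation; vel is the mean speed in m/s. With guard (N) it stops when the force on the tool has changed by that much, and returns True; else False.
- r.movej(angles): joint-space move.
- gripper_to(opening, f_grip=None): finger opening in m; f_grip is the grip in N (None keeps the last); returns when the fingers have stopped.
- r.hold(seconds).
- inverse_kinematics(position, orientation): joint angles nearest the present ones, or None.
- vision.snapshot(name): name is "scene" or "top" or "wrist"; returns the picture (400x640x3 uint8, red, green, blue); there is no depth.
- vision.get_calibration(name): a dict with "fx", "fy", "cx", "cy" (pixels), "D" ([k1, k2, p1, p2, k3] as OpenCV has them; the pictures are not rectified), "position" and "orientation" of the camera in the world. Camera axes: x right, y down, z forward; pixel columns grow to the right and rows downward; lengths in m; the calibration is good to about 2 mm. A picture is of the moment at which its call begins: read the wrist's pose just before it. get_calibration takes no time and is no camera call; for the wrist camera it gives the pose at the moment of the call.
A pose or a line that the arm cannot do raises r.PlanningError and nothing moves.
- r.sign_off(): hands the job in; it is judged then, once.
Trained networks look in the newest picture that a camera, given by its name, has taken for a name from the list of things; names that differ only in an ending like _2 or _b are one class to them, and where a whole thing is asked for, a point or a joint stands for the part that bears it (a point fixed in the world has none). Each returns a list of dicts, best first, with "score" (0 to 1); they miss things now and then, are a little off and sometimes report something else, mostly with a low value. They report only what shows in the picture. A call takes as long as a camera call. They do not tell look-alikes from the thing itself.
- models.boxes_of(thing, camera): "at" ([x, y, z] in m, in world coordinates, good to about 4 mm: the middle of the surface that is visible of it).
- models.regions_of(thing, camera): "pixels" (400x640 bool, what is visible of it).
- models.mark_of(thing, camera): "at" ([x, y, z] in m, in world coordinates, good to about 4 mm: a listed point, or the origin of a listed thing).
Readings, each from a call of its own:
- telemetry.current_t(): time.
- telemetry.current_joints(): joint angles.
- telemetry.current_dq(): joint speeds.
- telemetry.current_joint_efforts(): joint torques, N m.
- telemetry.current_ee_pos(): TCP position.
- telemetry.current_tool_rot(): TCP orientation.
- telemetry.current_wrist_force(): force on the tool from outside, world axes, zero at the start.
- telemetry.current_torque(): the same for the moment, N m.
- telemetry.current_opening(): finger opening in m.
- telemetry.current_finger_force(): force on a finger pad.
Only numpy, scipy, OpenCV 4.12 (cv2) and the standard library are available. Lean on these libraries where they do the work, as an engineer would, in place of code of your own. Each camera call takes 0.05 s, during which the arm holds its last target. There are 200 camera calls.

TASK

The salt shaker stands at the back of the wooden spice stand, boxed in by two spice jars. Set both jars aside upright in the blue tray, then take the salt shaker and stand it in the middle of the round cork trivet on the hob, and only then put each jar back upright, squarely on the very cork pad of the stand it came from. Knock nothing over and leave the garlic and the lemon where they are.

Things in the scene. Friction and masses are not known exactly. Their poses are not given: they have to be found in the camera images.
- salt_c (a point): salt shaker: clear glass body with grey filling and a grey domed metal cap; 44 mm across, 90 mm tall, cap 34 mm across over the top 20 mm; this point is its centre, 45 mm above its foot, z along its axis. It stands on the rear pad of the spice stand, 16 mm clear of each jar and 9 mm clear of the back panel
- herb_c (a point): spice jar with a green and white label and a red cap whose top is red with green patches: round, 42 mm across (cap 45 mm), 106 mm tall; this point is its centre, 53 mm above its foot, z along its axis. Stands, within 4 mm of its middle, on the left or right front pad of the stand
- curry_c (a point): spice jar with a dark label and an orange cap with a dark pattern on its top: round, 42 mm across (cap 45 mm), 106 mm tall; this point is its centre, 53 mm above its foot, z along its axis. Stands, within 4 mm of its middle, on the other front pad of the stand
- stand: fixed wooden spice stand, 105 x 194 mm; origin on the worktop under the rear pad's centre, x to the back, y to the left. Base board 12 mm thick with three round cork pads (49 mm across, flush with the board) at (x, y) = (0, 0) rear, (-26, 55) left and (-26, -55) mm right; back panel 75 mm tall with its front face at x = 31 mm; ledges 24 mm tall along both ends at y = -93 and 93 mm; front open (edge at x = -65 mm)
- tray: fixed shallow blue tray, 130 mm (x) by 190 mm (y), 18 mm tall, wall and floor 5 mm thick; origin on the worktop under its centre. Empty at the start; room for both jars side by side along y
- trivet_top (a point): fixed round cork trivet on the hob, 100 mm across, 8 mm thick; this point is the centre of its top face
- garlic_c (a point): garlic bulb, 55 mm, bystander behind the work; this point is its centre, 27 mm up
- lemon_c (a point): yellow lemon, 75 x 58 x 59 mm, bystander behind the work; this point is its centre, 29 mm up
Mind the look-alikes: they are no part of the job. What is shaped like the part that bears herb_c but purple or turquoise is not meant. What is meant by the part that bears curry_c is not purple, and is the smaller of those in its own colour.

How it is judged:
By the outcome, as a careful person would: the job done as asked, in the order asked, and still so for the second after the job is handed in, with the robot touching nothing.
It also fails if it takes over 131 s, if anything falls off the work surface, if the arm or the gripper's body presses on something with over 40 N, if the wrist force passes 120 N, or if a joint passes its speed limit or range.

## Working session

There is one attempt and no reset: what is moved stays moved. The work goes in short steps, each a Python script; the robot and the scene stay as the last script left them, time stands still between calls to the robot, and variables do not carry over. Pictures are saved under pics/ and viewed, at most 14 in all, crops included, and the job is handed in when it is done.

```bash
ls; mkdir -p pics
python3 - <<'E'
from plant import r, vision, models, telemetry
import cv2
for c in ("scene","top"):
    cv2.imwrite(f"pics/{c}0.png",vision.snapshot(c)[:,:,::-1])
    k=vision.get_calibration(c); print(c,k)
    for n in ("salt_c","herb_c","curry_c","stand","tray","trivet_top","garlic_c","lemon_c"):
        print(n,[(round(d["score"],2),[round(float(v),3) for v in d["at"]]) for d in models.mark_of(n,c)])
print(telemetry.current_t(), telemetry.current_tool_rot())
E
```

```text
pics
scene {'fx': 381.89303487511097, 'fy': 381.89303487511097, 'cx': 313.0163821311014, 'cy': 200.81051700003042, 'D': array([-0.00799136,  0.        ,  0.        ,  0.        ,  0.        ]), 'position': array([-0.14671494,  0.41754005,  0.83265321]), 'orientation': array([ 0.17644599, -0.40422332,  0.82815482, -0.34587557])}
salt_c [(0.55, [0.474, -0.051, 0.058])]
herb_c [(0.84, [0.517, -0.21, 0.051]), (0.82, [0.448, -0.112, 0.068]), (0.58, [0.358, 0.253, 0.054]), (0.49, [0.688, -0.043, 0.031])]
curry_c [(0.93, [0.453, -0.004, 0.065]), (0.66, [0.228, 0.312, 0.071]), (0.55, [0.429, -0.214, 0.053]), (0.35, [0.667, 0.133, 0.025])]
stand [(0.62, [0.471, -0.057, -0.002])]
tray [(0.91, [0.49, 0.202, -0.004])]
trivet_top [(0.68, [0.455, -0.005, 0.065]), (0.56, [0.531, -0.353, 0.013])]
garlic_c [(0.51, [0.666, 0.136, 0.029])]
lemon_c [(0.78, [0.689, -0.041, 0.032])]
top {'fx': 470.8967108348383, 'fy': 470.8967108348383, 'cx': 307.86434608579424, 'cy': 205.9787038886967, 'D': array([-0.01293804,  0.        ,  0.        ,  0.        ,  0.        ]), 'position': array([ 0.24512812, -0.06324941,  1.51180464]), 'orientation': array([ 0.06263109, -0.69952064,  0.71030394, -0.04708002])}
salt_c [(0.71, [0.473, -0.057, 0.056])]
herb_c [(0.81, [0.358, 0.248, 0.053]), (0.74, [0.442, -0.116, 0.065]), (0.55, [0.517, -0.205, 0.051])]
curry_c [(0.83, [0.23, 0.308, 0.071]), (0.77, [0.427, -0.216, 0.052]), (0.6, [0.455, -0.002, 0.062])]
stand [(0.76, [0.48, -0.06, -0.003])]
tray [(0.92, [0.486, 0.201, 0.0])]
trivet_top [(0.84, [0.532, -0.354, 0.017])]
garlic_c [(0.7, [0.667, 0.136, 0.027])]
lemon_c [(0.74, [0.688, -0.035, 0.03])]
0.9 [6.62615833e-05 9.89450469e-01 1.44871544e-01 1.95850836e-05]
```

View pics/scene0.png

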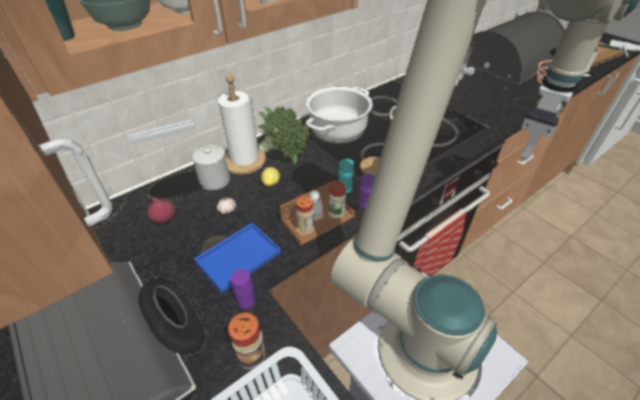

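View pics/top0.png

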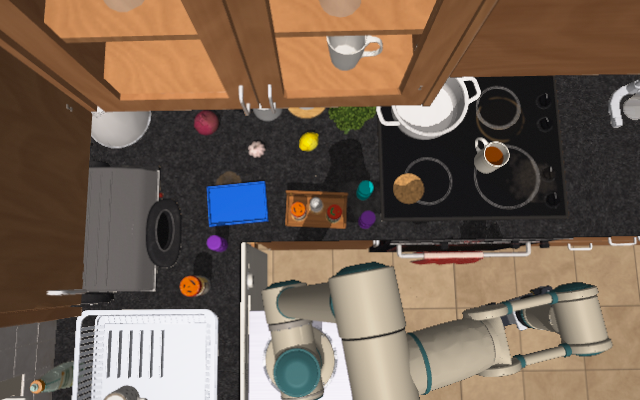

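The curry jar (orange cap, scene ≈(304,213)) is on the left pad and the herb jar (red cap, (336,195)) is on the right, with the salt behind and between them. The purple and turquoise jars by the stand, and the larger orange-capped jar at lower left, are look-alikes. Next I'll take a closer look with the wrist camera.

```bash
cat > h.py <<'E'
from plant import r, gripper_to, inverse_kinematics, vision, models, telemetry
import numpy as np, cv2
from scipy.spatial.transform import Rotation as R
def down(psi): return [0,np.cos(psi/2),np.sin(psi/2),0]
def snap(c,f=None):
    k=vision.get_calibration(c); im=vision.snapshot(c)
    if f: cv2.imwrite(f"pics/{f}.png",im[:,:,::-1])
    return k,im
def pix(k,P):
    q=k["orientation"]; Rw=R.from_quat([q[1],q[2],q[3],q[0]]).as_matrix()
    K=np.array([[k["fx"],0,k["cx"]],[0,k["fy"],k["cy"]],[0,0,1]])
    t=-Rw.T@np.array(k["position"])
    return cv2.projectPoints(np.array(P,float).reshape(-1,1,3),cv2.Rodrigues(Rw.T)[0],t,K,np.array(k["D"]))[0].reshape(-1,2)
def ground(k,uv,z):
    q=k["orientation"]; Rw=R.from_quat([q[1],q[2],q[3],q[0]]).as_matrix()
    K=np.array([[k["fx"],0,k["cx"]],[0,k["fy"],k["cy"]],[0,0,1]])
    n=cv2.undistortPoints(np.array(uv,float).reshape(-1,1,2),K,np.array(k["D"])).reshape(-1,2)
    d=np.c_[n,np.ones(len(n))]@Rw.T; p=np.array(k["position"])
    return p+d*((z-p[2])/d[:,2])[:,None]
def marks(c,names):
    for n in names:
        print(c,n,[(round(d["score"],2),[round(float(v),3) for v in d["at"]]) for d in models.mark_of(n,c)])
E
python3 - <<'E'
from h import *
r.move_l([0.165,-0.551,0.34])
p=[0.39,-0.06,0.38]
for s in (0,np.pi/2,-np.pi/2,): print(s,inverse_kinematics(p,down(s)))
r.move_to(p,down(0))
k,im=snap("wrist","w1"); print(k["position"],telemetry.current_t())
marks("wrist",("salt_c","herb_c","curry_c","stand"))
E
```

```text
0 [-3.29448428e-01 -5.79915225e-02  1.53360701e+00 -4.44089210e-16
  1.66597717e+00  1.24134790e+00]
1.5707963267948966 [-3.29448428e-01 -5.79915225e-02  1.53360701e+00 -4.44089210e-16
  1.66597717e+00 -3.29448428e-01]
-1.5707963267948966 None
[ 0.46662013 -0.06022018  0.53337696] 3.7917
wrist salt_c [(0.74, [0.456, -0.005, 0.066]), (0.73, [0.475, -0.054, 0.054])]
wrist herb_c [(0.95, [0.514, -0.22, 0.051]), (0.86, [0.357, 0.253, 0.053]), (0.72, [0.473, -0.055, 0.055]), (0.23, [0.53, -0.357, 0.012])]
wrist curry_c [(0.95, [0.455, -0.004, 0.061]), (0.83, [0.231, 0.309, 0.071]), (0.83, [0.428, -0.215, 0.051])]
wrist stand [(0.89, [0.474, -0.059, 0.005])]
```

View pics/w1.png

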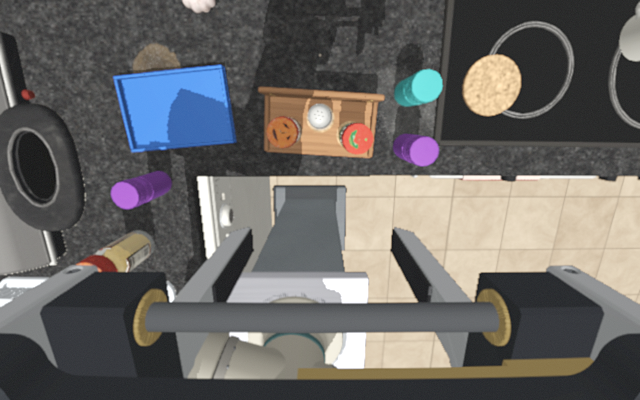

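The wrist picture shows the stand at (320,120), with the curry cap at (281,133), the herb cap at (358,138) and the salt at (319,116). The tray is at (175,107) and the trivet at (491,85). I'll fit these precisely.

Run:
```python
from h import *
k,im=snap("wrist")
hsv=cv2.cvtColor(im,cv2.COLOR_RGB2HSV)
print("ee",telemetry.current_ee_pos(),k["fx"])
g=lambda uv,z:np.round(ground(k,uv,z),4).tolist()
# cap tops, tray, trivet
def reg(n,c):
    for d in models.regions_of(n,c): 
        m=d["pixels"]; ys,xs=np.nonzero(m); print(n,round(d["score"],2),len(xs),xs.min(),xs.max(),ys.min(),ys.max())
blue=cv2.inRange(hsv,(100,150,60),(125,255,255)); blue[200:]=0
c=max(cv2.findContours(blue,0,2)[0],key=cv2.contourArea); b=cv2.minAreaRect(c); print("tray rect",b); 
P=ground(k,cv2.boxPoints(b),0.018); print("tray corners",np.round(P,3).tolist(),P.mean(0))
print("panel top back/front",g([[259,90],[383,97],[258,95],[382,102]],0.075),"base front",g([[264,155],[372,158]],0.012))
for nm,(x,y) in dict(curry=(281,133),herb=(358,138)).items():
    print(nm,g([[x,y]],0.118))
print("salt top",g([[319,115]],0.102))
crop=cv2.resize(im[60:180,90:540],None,fx=1,fy=1)
tr=cv2.inRange(hsv,(8,60,120),(22,200,255)); tr[:, :450]=0; tr[130:]=0; tr[:,540:]=0
c=max(cv2.findContours(tr,0,2)[0],key=cv2.contourArea); e=cv2.fitEllipse(c); print("triv",e,g([e[0]],0.006))
cv2.imwrite("pics/c1.png",cv2.resize(im[75:170,245:395],None,fx=5,fy=5,interpolation=cv2.INTER_CUBIC)[:,:,::-1])
marks("wrist",("tray","trivet_top"))
```

```text
ee [ 0.39008278 -0.06037553  0.37989804] 284.07030547523857
tray rect ((174.45822143554688, 108.63594055175781), (79.86929321289062, 113.82677459716797), 83.45370483398438)
tray corners [[0.546, 0.296, 0.018], [0.564, 0.099, 0.018], [0.433, 0.094, 0.018], [0.411, 0.304, 0.018]] [0.48875924 0.19815585 0.018     ]
panel top back/front [[0.5144, 0.035, 0.075], [0.5042, -0.154, 0.075], [0.5072, 0.0369, 0.075], [0.4969, -0.1528, 0.075]] base front [[0.409, 0.0451, 0.012], [0.4034, -0.1524, 0.012]]
curry [[0.4519, -0.0022, 0.118]]
herb [[0.4448, -0.1123, 0.118]]
salt top [[0.4769, -0.0564, 0.102]]
triv ((491.7170104980469, 84.702880859375), (54.86837387084961, 64.0162353515625), 33.34195327758789) [[0.5317, -0.3587, 0.006]]
wrist tray [(0.84, [0.488, 0.199, 0.002])]
wrist trivet_top [(0.64, [0.532, -0.358, 0.016])]
```

View pics/c1.png

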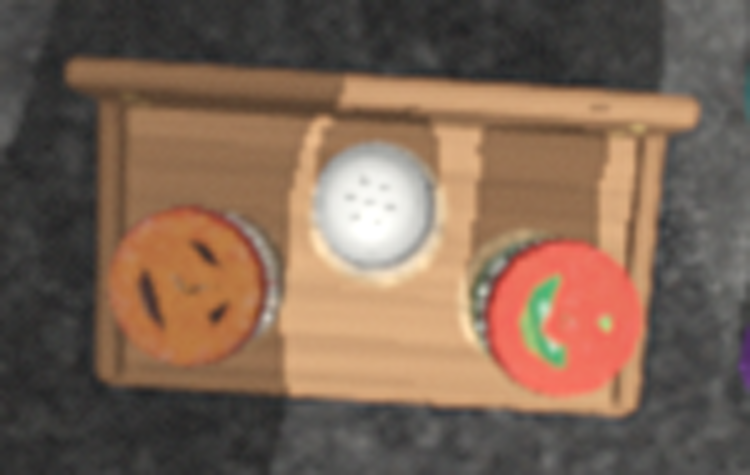

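```bash
cat >> h.py <<'E'
YAW=-0.055; PJ=np.pi/2+YAW
def st(): return np.round(np.r_[telemetry.current_t(),telemetry.current_ee_pos(),telemetry.current_opening(),telemetry.current_finger_force(),telemetry.current_wrist_force()],4).tolist()
def pick(x,y,z,psi,op,f=20,up=0.27):
    r.move_to([x,y,up],down(psi)); gripper_to(op)
    r.move_l([x,y,z+.03],vel=.2); print("contact",r.move_l([x,y,z],vel=.08,guard=6))
    gripper_to(0.0,f); print("gripped",st())
    p=telemetry.current_ee_pos(); r.move_l([p[0],p[1],z+.03],vel=.08); r.move_l([p[0],p[1],up],vel=.25); print("lifted",st())
def place(x,y,z,psi,op,up=0.27):
    r.move_to([x,y,up],down(psi)); r.move_l([x,y,z+.015],vel=.2)
    r.hold(.2); print("touch",r.move_l([x,y,z-.004],vel=.03,guard=2.5),st())
    gripper_to(op); print("open",st())
    p=telemetry.current_ee_pos(); r.move_l([p[0],p[1],z+.05],vel=.12); r.move_l([p[0],p[1],up],vel=.25)
E
python3 - <<'E'
from h import *
k,_=snap("wrist")
P=ground(k,[[282.6,132],[358,138.4]],0.118); print(P)
x,y=P[0,:2]*.5+np.array([.4545,-.004])*.5; print(x,y)
pick(x,y,.083,PJ,.064)
snap("scene","s1")
E
```

```text
[[ 0.45324169 -0.00426267  0.118     ]
 [ 0.44428757 -0.11205191  0.118     ]]
0.4538708449215703 -0.004131332986034969
contact False
gripped [7.975, 0.4541, -0.0042, 0.0834, 0.0443, 19.9888, -0.0767, 0.4637, 3.0108]
lifted [9.275, 0.453, -0.004, 0.2685, 0.0441, 19.9867, 0.2824, 0.7321, -2.2322]
```

View pics/s1.png

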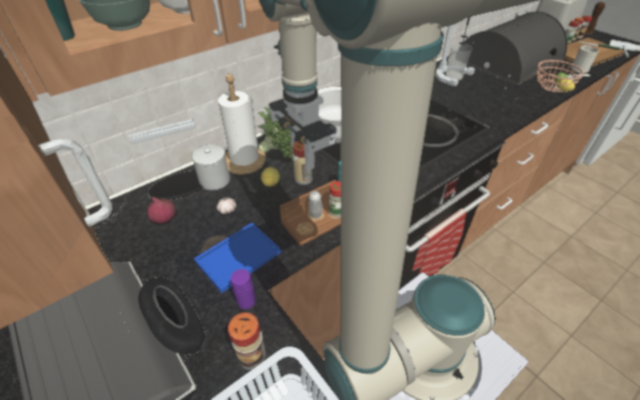

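The curry jar is lifted and hanging upright at (303,165). I'll put it in the tray, then do the herb jar.

Run:
```python
from h import *
place(.485,.241,.077,PJ,.062)
k,_=snap("scene","s2")
pick(.4444,-.1125,.083,PJ,.064)
place(.492,.157,.077,PJ,.062)
r.move_to([.40,.05,.38],down(0)); snap("wrist","w2"); print(st())
marks("wrist",("curry_c","herb_c","salt_c","stand"))
```

```text
touch True [12.0667, 0.4846, 0.241, 0.0761, 0.0441, 20.0003, -0.3101, -0.0145, 3.0467]
open [12.5667, 0.484, 0.2407, 0.0758, 0.062, 0.0, 0.6269, -0.8489, -0.2054]
contact False
gripped [17.4083, 0.4446, -0.1126, 0.0834, 0.044, 19.9921, 0.2785, -0.8083, 1.7765]
lifted [18.7083, 0.4437, -0.1123, 0.2685, 0.0443, 19.99, -0.4116, -0.1378, -1.5893]
touch True [21.5417, 0.4917, 0.157, 0.0761, 0.0439, 20.0008, 0.4145, -0.4098, 2.3073]
open [22.0417, 0.491, 0.1568, 0.0759, 0.0619, 0.0, 0.2535, 0.2929, -0.5769]
[24.5667, 0.4, 0.0502, 0.3789, 0.0622, 0.0, -0.7995, 0.3069, 0.0594]
wrist curry_c [(0.83, [0.486, 0.24, 0.057]), (0.83, [0.428, -0.216, 0.056]), (0.72, [0.227, 0.308, 0.07])]
wrist herb_c [(0.91, [0.515, -0.213, 0.054]), (0.85, [0.359, 0.251, 0.052]), (0.59, [0.495, 0.159, 0.06])]
wrist salt_c []
wrist stand [(0.66, [0.474, -0.058, 0.003])]
```

View pics/w2.png

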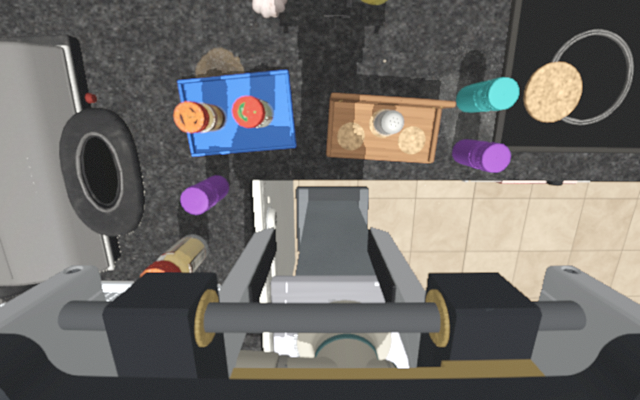

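Both jars stand upright in the tray, curry cap at (192,117) and herb cap at (250,111). The two pads are now visible at (350,135) and (411,139). I'll go closer to fit the stand.

```bash
cat >> h.py <<'E'
def S(k_or,x,y,z,yaw): # stand frame to world
    c,s=np.cos(yaw),np.sin(yaw); return [k_or[0]+c*x-s*y,k_or[1]+s*x+c*y,z]
E
python3 - <<'E'
from h import *
import json,pickle
r.move_to([.38,-.06,.30],down(0)); k,im=snap("wrist"); pickle.dump((k,im),open("w3.pkl","wb"))
marks("wrist",("salt_c","stand","trivet_top"))
cr=im[100:200,250:400] if 0 else im
big=cv2.resize(im,None,fx=5,fy=5,interpolation=cv2.INTER_CUBIC)
o=(.4735,-.058); yaw=-.055
def poly(P,c): cv2.polylines(big,[np.int32(pix(k,P)*5+2)],True,c,1)
a=np.linspace(0,2*np.pi,40)
for px,py in ((0,0),(-.026,.055),(-.026,-.055)):
    poly([S(o,px+.0245*np.cos(t),py+.0245*np.sin(t),.012,yaw) for t in a],(255,0,255))
poly([S(o,.031,y,.075,yaw) for y in (-.097,.097)],(0,255,255))
poly([S(o,x,y,.0,yaw) for x,y in ((-.065,-.097),(-.065,.097),(.04,.097),(.04,-.097))],(0,255,0))
c=pix(k,[S(o,-.01,0,.03,yaw)])[0]*5; x,y=int(c[0]),int(c[1]); print(x/5,y/5)
x0,y0=max(0,x-400),max(0,y-300)
print("crop",x0,y0); cv2.imwrite("pics/c3.png",big[y0:y0+600,x0:x0+800,::-1])
E
```

```text
wrist salt_c [(0.97, [0.474, -0.056, 0.051])]
wrist stand [(0.84, [0.477, -0.057, 0.002])]
wrist trivet_top [(0.63, [0.532, -0.36, 0.017])]
320.4 117.8
crop 1202 289
```

View pics/c3.png

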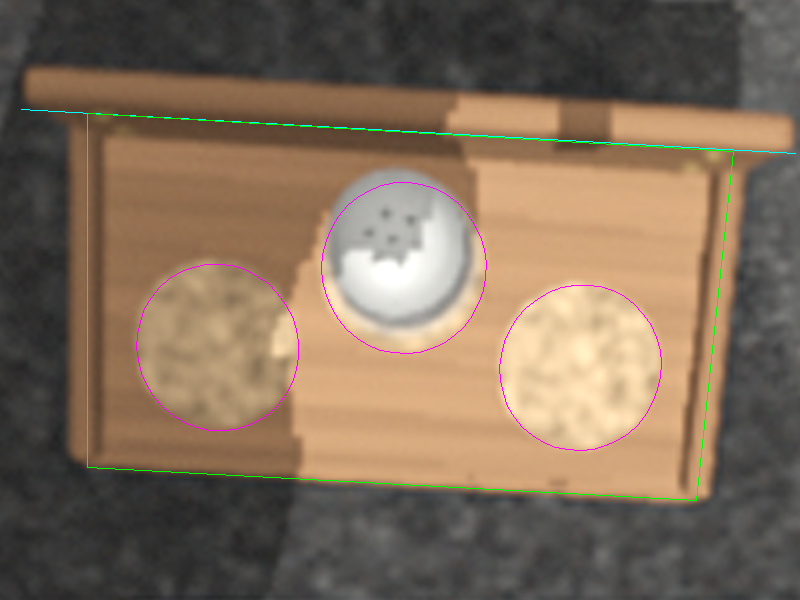

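The model overlay fits the stand within about 1 mm: pads at (217,347) and (580,368), salt cap at (400,247). Next I'll check the trivet from nearby, then move the salt.

Run:
```python
from h import *
r.move_to([.43,-.35,.30],down(0)); k,im=snap("wrist")
hsv=cv2.cvtColor(im,cv2.COLOR_RGB2HSV)
c0=pix(k,[[.532,-.357,.008]])[0].astype(int)
tr=cv2.inRange(hsv,(8,50,90),(24,220,255)); m=np.zeros_like(tr); cv2.circle(m,tuple(map(int,c0)),50,255,-1); tr&=m
c=max(cv2.findContours(tr,0,2)[0],key=cv2.contourArea); e=cv2.fitEllipse(cv2.convexHull(c)); T=ground(k,[e[0]],.006)[0]; print(c0,e,T)
marks("wrist",("trivet_top",))
if np.hypot(T[0]-.532,T[1]+.357)>.006: raise SystemExit
pick(.474,-.057,.061,YAW,.066)
p=telemetry.current_ee_pos()
place(T[0],T[1],.057,YAW,.066)
r.move_to([.43,-.35,.30],down(0)); k,im=snap("wrist","w4")
marks("wrist",("salt_c",)); print(st(), pix(k,[[T[0],T[1],.008],[T[0],T[1],.098]]))
```

```text
[327 104] ((326.91851806640625, 105.24684143066406), (68.82616424560547, 72.10977935791016), 3.5581023693084717) [ 0.53165896 -0.35581154  0.006     ]
wrist trivet_top [(0.58, [0.529, -0.359, 0.016])]
contact False
gripped [30.3333, 0.4743, -0.0572, 0.0613, 0.042, 20.0004, 0.0335, -0.3829, 2.269]
lifted [31.725, 0.4733, -0.0569, 0.2685, 0.0421, 19.9999, 0.4181, 0.4186, -1.1416]
touch True [34.6417, 0.5319, -0.3563, 0.0628, 0.0424, 20.0002, 0.2201, -0.9282, 1.1238]
open [35.2167, 0.5314, -0.3556, 0.0627, 0.0657, 0.0, -0.6034, -1.1053, -0.3971]
wrist salt_c [(0.83, [0.532, -0.354, 0.057])]
[37.1333, 0.4304, -0.3498, 0.2984, 0.0665, 0.0, -0.0683, -0.1259, -0.2484] [[326.22300907 104.24956633]
 [327.29771447  99.61430476]]
```

View pics/w4.png

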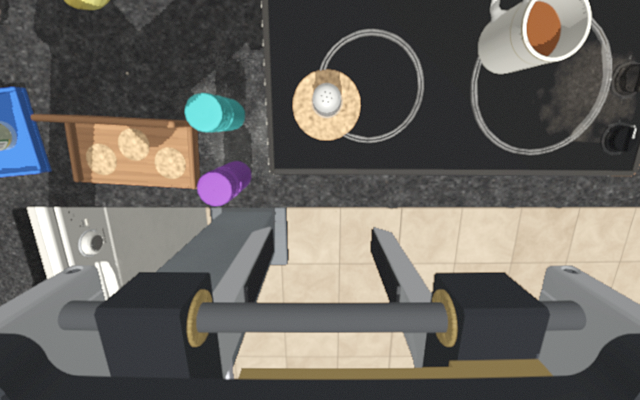

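The salt shaker is upright at the trivet's middle (327,100). Next I'll measure the caps in the tray before regrasping the jars.

```bash
cat >> h.py <<'E'
from scipy.optimize import minimize
def capfit(k,im,p,ztop,name):
    """fit jar centre: cap top circle (r 22.5) against the red/orange region; returns xy"""
    hsv=cv2.cvtColor(im,cv2.COLOR_RGB2HSV)
    m=cv2.inRange(hsv,(0,140,90),(17,255,255))|cv2.inRange(hsv,(170,120,90),(180,255,255))
    w=np.zeros_like(m); cv2.circle(w,tuple(int(v) for v in pix(k,[[*p,ztop]])[0]),35,255,-1); m&=w
    c=max(cv2.findContours(m,0,2)[0],key=cv2.contourArea); h=cv2.convexHull(c)
    M=np.zeros_like(m); M=cv2.resize(M,None,fx=4,fy=4); cv2.fillPoly(M,[h*4+2],255)
    a=np.linspace(0,2*np.pi,60)
    def hull(q): return cv2.convexHull(np.float32(np.r_[[*[pix(k,np.c_[q[0]+.0225*np.cos(a),q[1]+.0225*np.sin(a),0*a+z]) for z in (ztop,ztop-q[2])]].reshape(-1,2)*4+2))
    def cost(q):
        q=[q[0],q[1],abs(q[2])]
        A=np.zeros_like(M); cv2.fillPoly(A,[np.int32(hull(q))],255); return np.count_nonzero(A^M)/np.count_nonzero(M)
    s=minimize(cost,[*p,.012],method="Nelder-Mead",options=dict(initial_simplex=[[*p,.012],[p[0]+.006,p[1],.012],[p[0],p[1]+.006,.012],[p[0],p[1],.02]]))
    big=cv2.resize(im,None,fx=4,fy=4,interpolation=cv2.INTER_CUBIC); cv2.polylines(big,[np.int32(hull(s.x))],True,(0,255,255),1)
    u=(pix(k,[[*p,ztop]])[0]*4).astype(int); 
    print(name,"fit",np.round(s.x,4),"cost",round(s.fun,3)); return s.x[:2],big[max(0,u[1]-200):u[1]+200,max(0,u[0]-200):u[0]+200]
E
python3 - <<'E'
from h import *
r.move_l([.43,-.35,.33]); r.move_to([.40,.2,.30],down(0)); k,im=snap("wrist")
a,A=capfit(k,im,[.485,.241],.111,"curry"); b,B=capfit(k,im,[.492,.157],.111,"herb")
marks("wrist",("curry_c","herb_c"))
h=min(A.shape[0],B.shape[0]); cv2.imwrite("pics/caps.png",np.hstack([A[:h],B[:h]])[:,:,::-1]); print(st())
E
```

```text
Traceback (most recent call last):
  File "h.py", line 46
    def hull(q): return cv2.convexHull(np.float32(np.r_[[*[pix(k,np.c_[q[0]+.0225*np.cos(a),q[1]+.0225*np.sin(a),0*a+z]) for z in (ztop,ztop-q[2])]].reshape(-1,2)*4+2))
                                                                                                                                                                      ^
SyntaxError: closing parenthesis ')' does not match opening parenthesis '['
```

```bash
sed -i 's/np.float32(np.r_\[\[\*\[pix/np.float32(np.vstack([pix/; s/(ztop,ztop-q\[2\])\]\]\.reshape(-1,2)\*4+2))/(ztop,ztop-q[2])])*4+2))/' h.py
python3 - <<'E'
from h import *
r.move_l([.43,-.35,.33]); r.move_to([.40,.2,.30],down(0)); k,im=snap("wrist")
a,A=capfit(k,im,[.485,.241],.111,"curry"); b,B=capfit(k,im,[.492,.157],.111,"herb")
marks("wrist",("curry_c","herb_c"))
h=min(A.shape[0],B.shape[0]); cv2.imwrite("pics/caps.png",np.hstack([A[:h],B[:h]])[:,:,::-1]); print(st())
E
```

```text
curry fit [4.821e-01 2.403e-01 2.000e-04] cost 0.237
herb fit [ 4.904e-01  1.588e-01 -1.000e-04] cost 0.096
wrist curry_c [(0.95, [0.428, -0.216, 0.054]), (0.77, [0.486, 0.243, 0.055]), (0.59, [0.227, 0.309, 0.07])]
wrist herb_c [(0.86, [0.358, 0.252, 0.05]), (0.72, [0.518, -0.215, 0.05]), (0.67, [0.495, 0.157, 0.059])]
[39.625, 0.4005, 0.1994, 0.3, 0.0662, 0.0, -0.4653, -0.223, -0.2317]
```

View pics/caps.png

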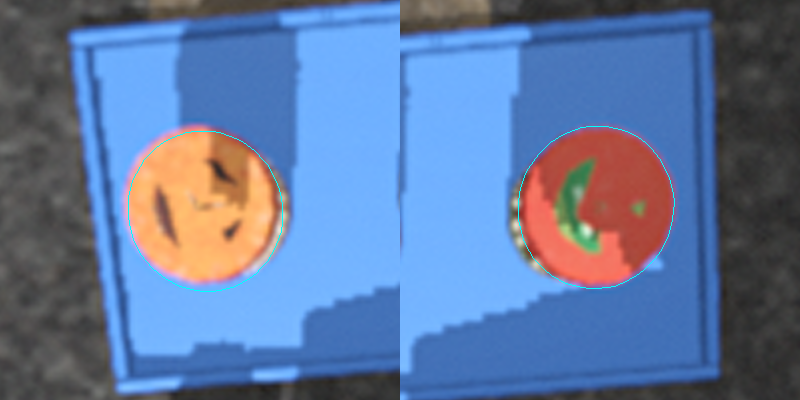

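The curry cap's centre is about 1 mm up and left of the fitted circle, and the herb fit is good. Now I'll return both jars.

Run:
```python
from h import *
pick(.4838,.2412,.076,PJ,.064)
place(.4512,-.0017,.083,PJ,.062)
pick(.4905,.1583,.076,PJ,.064)
place(.4452,-.1117,.083,PJ,.062)
r.move_to([.38,-.06,.30],down(0)); k,im=snap("wrist"); snap("scene","s5")
o=(.474,-.058)
big=cv2.resize(im,None,fx=5,fy=5,interpolation=cv2.INTER_CUBIC); a=np.linspace(0,2*np.pi,60)
for py in (.055,-.055):
    for z,rr,c in ((.012,.0245,(255,0,255)),(.118,.0225,(0,255,255))):
        cv2.polylines(big,[np.int32(pix(k,[S(o,-.026+rr*np.cos(t),py+rr*np.sin(t),z,YAW) for t in a])*5+2)],True,c,1)
cv2.imwrite("pics/c5.png",big[289:889,1202:2002,::-1])
marks("wrist",("curry_c","herb_c")); print(st())
```

```text
contact False
gripped [43.15, 0.4842, 0.2413, 0.0764, 0.0443, 19.9965, -0.47, -0.2451, 2.1278]
lifted [44.4833, 0.4832, 0.241, 0.2684, 0.0441, 19.9954, 0.1031, -0.8473, -1.7971]
touch True [47.1667, 0.4512, -0.0018, 0.083, 0.0444, 20.0002, 1.0624, 0.1263, 2.4995]
open [47.6667, 0.4504, -0.0016, 0.0829, 0.0619, 0.0, -0.564, -0.1419, -0.6425]
contact False
gripped [51.8333, 0.491, 0.1584, 0.0764, 0.0446, 19.9934, -0.1216, 0.1218, 2.2375]
lifted [53.1667, 0.49, 0.1582, 0.2684, 0.0445, 19.992, -0.0283, 0.0135, -0.9201]
touch True [55.95, 0.4453, -0.1117, 0.083, 0.0444, 20.001, -0.3899, -0.4069, 2.6188]
open [56.45, 0.4445, -0.1114, 0.0829, 0.0623, 0.0, 0.3169, 0.6648, -0.2443]
wrist curry_c [(0.82, [0.231, 0.309, 0.066]), (0.76, [0.43, -0.215, 0.054]), (0.68, [0.453, 0.001, 0.067])]
wrist herb_c [(0.97, [0.447, -0.114, 0.064]), (0.92, [0.516, -0.213, 0.05]), (0.75, [0.355, 0.252, 0.055])]
[59.3167, 0.3801, -0.0601, 0.2998, 0.0621, 0.0, -0.4561, 0.5027, -0.6494]
```

View pics/c5.png

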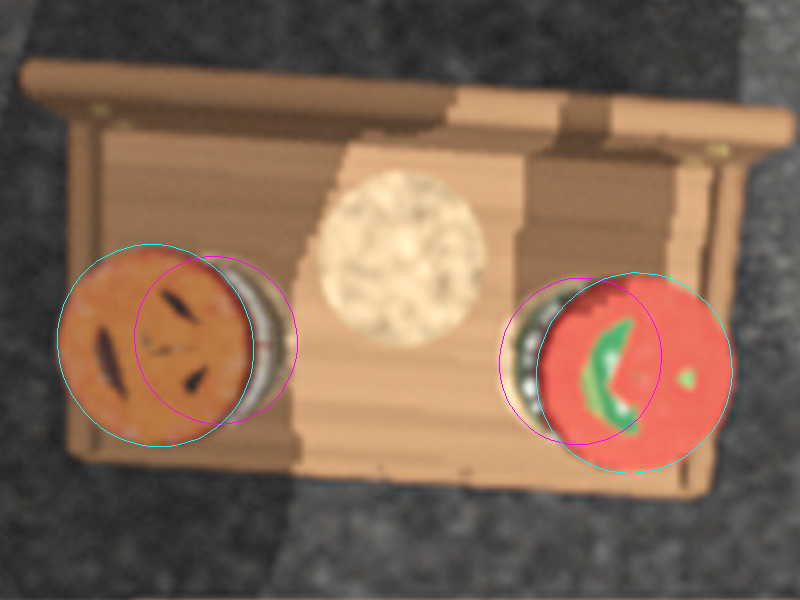

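View pics/s5.png

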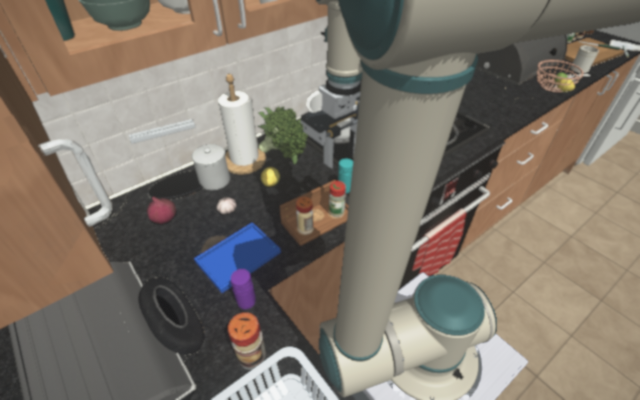

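Both caps sit within about 1 mm of the circles predicted for jars centred on their pads: curry (155,347), herb (635,372). The scene picture shows both upright, so I'm handing the job in.

```bash
python3 -c "
from h import *
print(r.sign_off())"
```

```text
the job is handed in; nothing more can be done
None
```

The job is handed in at about 59 s of the 131 s limit: the salt shaker stands in the middle of the trivet, both jars are back upright on their own pads within about 1 mm by the last wrist picture, and nothing else was moved.

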